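# Offer a turbo bearing cartridge up to its housing

## Task

Free the turbo bearing cartridge from its bayonet fixture by turning it anticlockwise (seen from above) to its stop, lift it straight out and carry it over the parts bins to the turbine housing with the notched square mouth. Finish still holding it there, hovering about a centimetre above the mouth: upright, still, centred on the bore, its two lugs over the two notches. It must never touch the housing, and everything else on the bench must be left where it is.

Things in the scene. Friction and masses are not known exactly. Their poses are not given: they have to be found in the camera images.
- cartridge: Steel turbo bearing cartridge, 100 mm tall, under 0.8 kg. Origin: centre of underside; z up its axis. Pilot dia 40, z 0-30 mm; two lugs on it along +x and -x, to 30 mm from the axis, 12 mm wide, z 8-18; flange dia 68, z 30-38; dark barrel dia 48, z 38-62; on top a flat grip bar. Starts locked in the fixture, origin 20 mm above the bench, x axis 0.87-1.3 rad clockwise of the fixture's x.
- cartridge_grip (a point): Middle of the cartridge's aluminium grip bar, on its axis, 84 mm above its underside; same axes as the cartridge. The bar spans 62 to 100 mm above the underside, is 50 mm long along x (the direction of the lugs) and 18 mm thick along y: pinch it across y.
- fixture: Bayonet fixture fixed to the bench: aluminium block 110 x 110 mm, top 50 mm high, on a plate 150 x 130 mm. Origin: centre of underside, z up. In its top a 44 mm bore with two notches, 17 mm wide, along +x and -x to 44 mm from the axis. The lugs sit under this top.
- fixture_top (a point): Centre of the fixture's top, 50 mm up, same axes. Turned anticlockwise, with little friction, the lugs meet fixed stops when the cartridge's x is about 0.04 rad past the fixture's x; from there back to 0.05 rad before the fixture's x they pass up through the notches. The cartridge stays as turned. It is free once its underside is above this point.
- housing_mouth (a point): Centre of the turbine housing's mouth, on its top face, 70 mm above the bench; z up, x along its notches. A square iron flange 96 x 96 mm with a bolt head (5 mm high) at each corner, a 44 mm bore and two notches 17 mm wide along +x and -x, to 44 mm from the axis. The cartridge's lugs belong above the notches, either way round.
- housing: Turbine housing, dark cast iron, 2.5 kg, standing loose on the bench: snail-shaped body about 160 mm across under the square flange. Origin: centre of its underside, same axes as its mouth. Not to be touched by the cartridge or moved.
- housing_small: Bystander: smaller aluminium compressor housing, 60 mm high, about 120 mm across, with a plain round mouth and no notches. Origin: centre of underside. Fixture, housing and small housing stand in three places (left, middle, right) in any order.
- bin_left: Bystander: grey open bin of metal parts, 260 (along its x) x 70 mm, parts up to 115 mm high, loose, between the left and the middle place. Origin: centre of underside.
- bin_right: Bystander: the same kind of bin between the middle and the right place.
- spray_can: Bystander: spray can standing upright at the back, 54 mm diameter, 145 mm tall. Origin: centre of underside.
- hammer: Bystander: hammer lying at the back of the bench. Origin at its underside.
- screwdriver: Bystander: screwdriver lying near the robot. Origin at its underside.
- gear: Bystander: steel gear wheel lying flat near the robot, 84 mm across, 18 mm high. Origin: centre of underside.
There are look-alikes about, which are no part of the job. Of the things that look like the cartridge, the smallest one is meant.

How it is judged (in metres and radians):
On the way, in this order (a step that is already met when the one before it is completed fails the run):
1. the cartridge is turned to its stop in the fixture, lugs under the notches (angle between the x axis of cartridge and the x axis of fixture, either way round below 0.2 rad and z of cartridge in the frame of fixture below 0.03 m), for 0.1 s.
2. the cartridge is lifted clear out of the fixture (z of cartridge in the frame of fixture above 0.06 m), for 0.1 s.
At the end, for the whole second after the job is handed in: The fingers hold the cartridge (over 1 N) with its underside 4 to 22 mm above the housing's mouth, its axis within 6 mm of the mouth's centre, upright within 0.09 rad, lugs within 0.14 rad of the notches' line, moving slower than 20 mm/s and 0.2 rad/s, and not touching the housing (horizontal distance between cartridge and housing_mouth below 0.006 m and z of cartridge in the frame of housing_mouth between 0.004 and 0.022 m and angle between the x axis of cartridge and the x axis of housing_mouth, either way round below 0.14 rad and angle between cartridge's own z axis and vertical below 0.09 rad and linear speed of cartridge below 0.02 m/s and angular speed of cartridge below 0.2 rad/s and contact force between cartridge and the fingers above 1 N and contact force between cartridge and housing below 0.1 N); the arm keeps its last pose, push and grip.
It fails at once if the cartridge touches the turbine housing (contact force between cartridge and housing above 0.5 N).
It fails at once if either housing is moved more than 15 mm (distance of any of housing_small, housing from where it was at the start of the episode above 0.015 m).
It fails at once if a bin, can, tool, or gear is moved more than 15 mm (distance of any of bin_left, bin_right, spray_can, hammer, screwdriver, gear from where it was at the start of the episode above 0.015 m).
It also fails if it takes over 56 s, if anything falls off the work surface, if the arm or the gripper's body presses on something with over 40 N, if the wrist force passes 120 N, or if a joint passes its speed limit or range.

## Robot

A 7-joint arm with a two-finger parallel gripper is mounted at the origin on the work surface. World frame = base frame: x ahead of the robot, y to its left, z up, the work surface at z = 0. Lengths are in mm, angles in rad, forces in N, time in s.
With the tool pointing down it reaches from about 400 to 900 mm from the base axis. Payload 5.5 kg.
Tool frame: the origin (TCP) lies midway between the tips of the shut fingers; the grasp point (between the pads) lies robot.grip_depth behind it (robot.grip_depth is the distance from the TCP to the grasp point, in mm); z points along the fingers, y is the line along which they close (so a half turn about z gives the same grasp; the last joint's range is limited). The gripper opens to 85 mm and grips with 20 to 120 N. Pads are 22 mm wide; open, the fingers measure 114 mm over their backs; the gripper's body (76 mm by 85 mm) begins 54 mm behind the grasp point. The pads swing forward as they close: fully open they stand 13 mm farther back than shut.
Start: joints at [0.263, 0.501, -0.427, 1.55, 0.221, 1.138, -0.21], TCP at [650, 0.037, 231.31] pointing down, gripper open.
Joint ranges: [-2.88, 2.88], [-0.31, 2.03], [-1.54, 1.56], [0.2, 2.42], [-1.41, 4.55], [0.19, 2.02], [-2.57, 2.57]. Speed limits (rad/s): [2.57, 2.57, 3.14, 3.14, 3.14, 3.14, 3.14].

## Interface

Orientations are given as a unit quaternion [x, y, z, w].
In Python, from cell import robot, imaging, job gives the robot as it stands.
- The arm moves only by the shell command python3 -m handwheel 'ROWS' [FORCE]. ROWS is JSON, one flat list of numbers, 7 for each row, row after row: the finger opening in mm, from 0 to 85.4, then the shift along the tool's x, y, z in mm, then the turn, a rotation vector about the tool's x, y, z in degrees. In form: [grip, dx, dy, dz, rx, ry, rz, grip, dx, dy, dz, rx, ry, rz, ...]. A call has 1 to 12 rows; each row shifts and turns the commanded pose from where the row before left it, along the tool's axes as they then stand; what a row does not reach is not made up. A row lasts 1/10 s, in which the tool goes at most 50 mm and 8.59 degrees, less where a joint would pass 70% of its speed; a pose out of reach is approached as far as the arm can. A call with a gripper value outside its range is refused whole. The fingers move at their own pace and stop on an object; FORCE is the grip in N (left out, the last holds). Time passes only in rows, so rows that do not move let the fingers close. It gives the time, the measured TCP pose, the force, the opening and the grip force at its end, in the units of the state.
- robot.get_obs(): the state, without advancing time (a new reading comes with each control period).
- imaging.snapshot(name): name is "scene" or "side" or "wrist"; returns the picture (384x512x3 uint8, red, green, blue); there is no depth.
- imaging.calibration(name): a dict with "fx", "fy", "cx", "cy" (pixels), "R" (3x3) and "t" (3): a world point X has camera coordinates R X + t. Camera axes: x right, y down, z forward; pixel columns grow to the right and rows downward; lengths in mm; the calibration is good to about 2 mm. A picture is of the moment at which its call begins: read the wrist's pose just before it. calibration takes no time and is no camera call; for the wrist camera it gives the pose at the moment of the call.
- job.finish_job(): hands the job in; it is judged then, once.
The state is a dict: "clock": time; "joints": joint angles; "joint_vel": joint speeds; "joint_torque": joint torques, N m; "tool_pos": TCP position; "eef_rot": TCP orientation; "wrist_force": force on the tool from outside, world axes, zero at the start; "moment": the same for the moment, N m; "width": opening from 0.0 (shut) to 1.0 (fully open); "grip_force": force on a finger pad.
Only numpy, scipy, OpenCV 4.12 (cv2) and the standard library are available. Lean on these libraries where they do the work, as an engineer would, in place of code of your own. Each camera call takes 0.05 s, during which the arm holds its last target. There are 200 camera calls.

## Working session

There is one attempt and no reset: what is moved stays moved. The work goes in short steps, Python scripts to look and compute and a shell command to move; the robot and the scene stay as the last step left them, time stands still between calls to the robot, and variables do not carry over. Pictures are saved under pics/ and viewed, at most 10 in all, crops included, and the job is handed in when it is done.

```bash
mkdir -p pics; ls; python3 - <<'E'
from cell import robot,imaging,job
import cv2,numpy as np
a=imaging.snapshot("scene");b=imaging.snapshot("side");w=imaging.snapshot("wrist")
for n,i in zip(("scene","side","wrist"),(a,b,w)): cv2.imwrite(f"pics/{n}0.png",i[...,::-1])
cv2.imwrite("pics/m0.png",cv2.resize(np.vstack([np.hstack([a,b])]),(800,300))[...,::-1])
for n in("scene","side","wrist"):
  c=imaging.calibration(n);print(n,c["fx"],c["cx"],c["cy"],np.round(-c["R"].T@c["t"]),np.round(c["R"],3).tolist())
print(robot.get_obs(),robot.grip_depth)
E
```

```text
pics
scene 368.56304865976193 255.1179388549641 189.14322004581715 [813. 424. 834.] [[-0.812, 0.583, -0.016], [0.484, 0.657, -0.578], [-0.327, -0.477, -0.816]]
side 493.41602383215604 247.72337218808025 194.51988109121285 [ 405. -964. 1027.] [[0.988, -0.156, -0.018], [-0.119, -0.674, -0.729], [0.102, 0.722, -0.684]]
wrist 332.5516777591668 257.27511716649246 191.24740703448197 [649.  74. 374.] [[1.0, -0.001, -0.003], [0.0, -0.957, 0.288], [-0.003, -0.288, -0.957]]
{'clock': 0.15, 'joints': array([ 0.263191  ,  0.50163121, -0.42686152,  1.55116465,  0.22078149,
        1.13829034, -0.21026713]), 'joint_vel': array([ 8.08876493e-04, -2.24899862e-03, -1.30541425e-03, -4.34481420e-03,
       -8.78768161e-05, -1.35521920e-04, -9.14484790e-04]), 'joint_torque': array([-7.84630305e-03, -5.70037007e+01, -5.82563952e+00, -2.81283009e+01,
        1.07005105e-02,  7.80367671e-03, -3.10690336e-05]), 'tool_pos': array([6.49492263e+02, 4.94368761e-05, 2.30520116e+02]), 'eef_rot': array([ 7.07073424e-01,  7.07139766e-01, -4.78098702e-04, -5.44019056e-04]), 'wrist_force': array([ 0.30685764, -0.05492348,  0.39477243]), 'moment': array([-0.01105701, -0.02190419, -0.03240203]), 'grip_force': 0.0, 'width': 1.0001653407738595} 18.700000000000003
```

View pics/scene0.png

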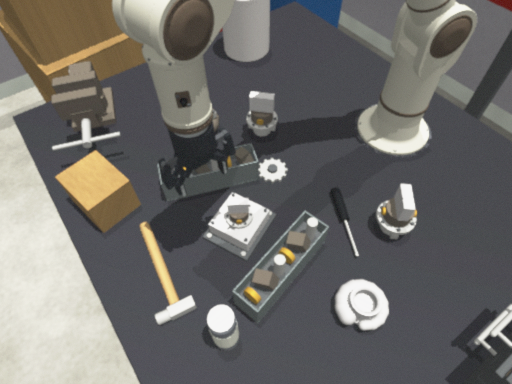

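View pics/side0.png

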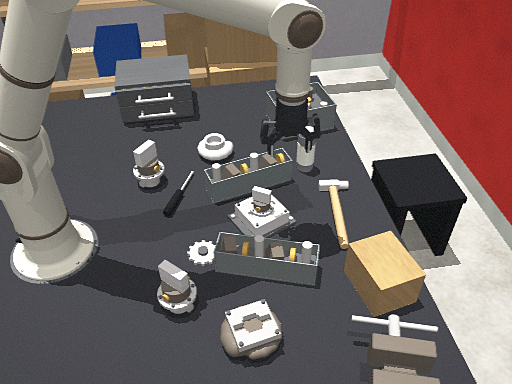

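The side view shows three cartridge look-alikes: one in the fixture at about (262,205), one at (148,165) and one at (177,288). The last two stand free on the bench and are larger. The one in the fixture fits because it is locked in the block and is the smallest. The small housing is at the left (215,147) and the notched dark housing at the right (252,328). I'll confirm this in an enlarged crop.

```bash
python3 - <<'E'
import cv2,numpy as np
s=cv2.imread("pics/side0.png");c=cv2.imread("pics/scene0.png");w=cv2.imread("pics/wrist0.png")
def crop(i,x,y,W=100,H=75): return cv2.resize(i[y:y+H,x:x+W],(400,300),interpolation=cv2.INTER_CUBIC)
cv2.imwrite("pics/crop1.png",np.vstack([np.hstack([crop(s,215,175),crop(s,205,290)]),np.hstack([crop(c,190,185),cv2.resize(w,(400,300))])]))
E
```

```text
(no output)
```

View pics/crop1.png

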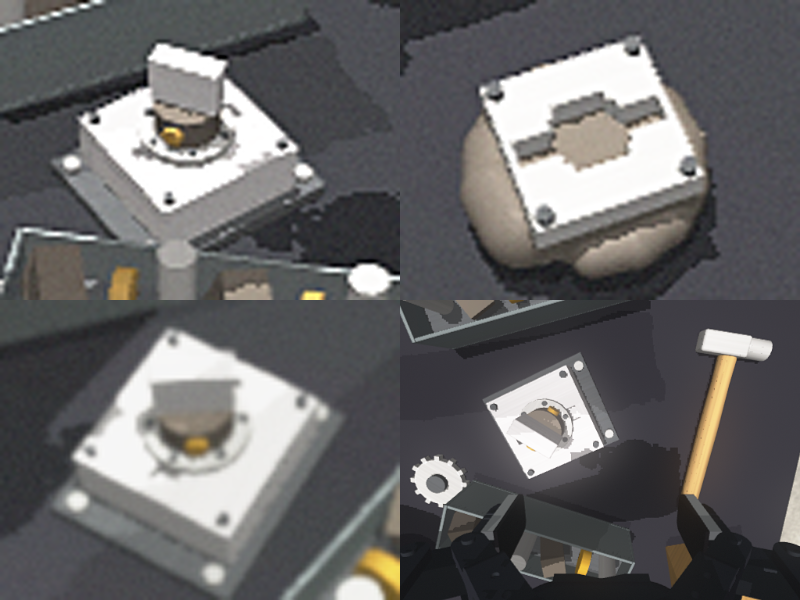

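The crop confirms it. The small cartridge sits in the white block with its bar rotated against the fixture, and the notched mouth is on the dark housing. Next I'll get rough positions by casting rays.

```bash
cat >h.py <<'E'
import numpy as np,cv2
from cell import robot,imaging
def ray(c,p):
    d=c["R"].T@np.array([(p[0]-c["cx"])/c["fx"],(p[1]-c["cy"])/c["fy"],1.]);return -c["R"].T@c["t"],d/np.linalg.norm(d)
def plane(c,p,z):
    o,d=ray(c,p);return o+d*(z-o[2])/d[2]
def tri(cs,ps):
    A=np.zeros((3,3));b=np.zeros(3);L=[]
    for c,p in zip(cs,ps):
        o,d=ray(c,p);M=np.eye(3)-np.outer(d,d);A+=M;b+=M@o;L.append((M,o))
    X=np.linalg.solve(A,b);return X,max(np.linalg.norm(M@(X-o)) for M,o in L)
E
python3 - <<'E'
from h import *
np.set_printoptions(precision=1,suppress=True)
S,C,W=[imaging.calibration(n) for n in("side","scene","wrist")]
s=lambda x,y:(215+x/4,175+y/4);h=lambda x,y:(205+(x-400)/4,290+y/4);c=lambda x,y:(190+x/4,185+(y-300)/4);w=lambda x,y:((x-400)*1.28,(y-300)*1.28)
for n,cal,P in(("side",S,[s(97,119),s(283,145),s(168,198)]),("scene",C,[c(172,340),c(303,400),c(222,520),c(90,452)]),("wrist",W,[w(491,403),w(564,374),w(602,447),w(530,471)])):
  for p in P: print(n,plane(cal,p,50)[:2])
print("bar top mid",tri([S,C,W],[s(188,57),c(196,382),w(533,441)]))
print("bar side",plane(S,s(154,47),120),plane(S,s(224,63),120))
H=[h(495,92),h(631,46),h(690,167),h(545,215)]
P=np.array([plane(S,p,73)[:2] for p in H]);print("housing bolts",P,P.mean(0))
print("notch ends",plane(S,h(522,150),70),plane(S,h(660,107),70))
E
```

```text
side [520.   29.9]
side [644.1 -18.3]
side [556.5 -54.4]
scene [555.8 -54. ]
scene [514.9  32.6]
scene [603.8  71.6]
scene [642.6 -14.5]
wrist [512.1  35.9]
wrist [603.8  70.3]
wrist [649.3 -20.7]
wrist [553.2 -54.1]
bar top mid (array([580.7,  11.2, 114.8]), np.float64(6.713406244296095))
bar side [560.2  21.5 120. ] [604.2  -2.6 120. ]
housing bolts [[ 444.1 -334.5]
 [ 525.  -317.1]
 [ 542.7 -399.4]
 [ 460.7 -414.9]] [ 493.1 -366.5]
notch ends [ 454.1 -371.9   70. ] [ 534.2 -357.7   70. ]
```

```bash
cat >look.py <<'E'
import sys,pickle
from h import *
n=sys.argv[1];c=imaging.calibration("wrist");print(robot.get_obs()["tool_pos"],robot.get_obs()["joints"].round(2));i=imaging.snapshot("wrist")
cv2.imwrite(f"pics/{n}.png",i[...,::-1]);pickle.dump(c,open(f"pics/{n}.pkl","wb"))
E
python3 -m handwheel '[85,5,-18,0,0,0,0, 85,5,-18,0,0,0,0, 85,5,-18,0,0,0,0, 85,5,-16,0,0,0,0, 85,0,0,0,0,0,0, 85,0,0,0,0,0,0, 85,0,0,0,0,0,0]' && python3 look.py f1
python3 -m handwheel '[85,-20,-5,0,0,0,0, 85,-20,-5,0,0,0,0, 85,-20,-5,0,0,0,0, 85,-20,-5,0,0,0,0, 85,0,0,0,0,0,0, 85,0,0,0,0,0,0, 85,0,0,0,0,0,0]' && python3 look.py f2
python3 -m handwheel '[85,-24,-6,0,0,0,0, 85,-24,-6,0,0,0,0, 85,-24,-6,0,0,0,0, 85,-24,-6,0,0,0,0, 85,-24,-6,0,0,0,0, 85,-24,-6,0,0,0,0, 85,-24,-6,0,0,0,0, 85,-24,-6,0,0,0,0, 85,-24,-6,0,0,0,0, 85,-24,-6,0,0,0,0, 85,0,0,0,0,0,0, 85,0,0,0,0,0,0]'
python3 -m handwheel '[85,0,0,0,0,0,0]' && python3 look.py h1
python3 -m handwheel '[85,-20,0,0,0,0,0, 85,-20,0,0,0,0,0, 85,-20,0,0,0,0,0, 85,-20,0,0,0,0,0, 85,0,0,0,0,0,0, 85,0,0,0,0,0,0, 85,0,0,0,0,0,0]' && python3 look.py h2
python3 - <<'E'
import cv2,numpy as np
I=[cv2.imread(f"pics/{n}.png") for n in("f1","f2","h1","h2")]
cv2.imwrite("pics/m1.png",cv2.resize(np.vstack([np.hstack(I[:2]),np.hstack(I[2:])]),(800,600),interpolation=cv2.INTER_AREA))
E
```

```text
clock: 0.85
tool_pos: [580.8, 19.5, 231.3]
eef_rot: [0.707, 0.707, 0.0, 0.0]
wrist_force: [-0.2, -0.1, -0.4]
width: 0.997
grip_force: 0.0
[580.77169015  19.53730102 231.31519782] [ 0.28  0.38 -0.45  1.73  0.19  1.07 -0.24]
clock: 1.6
tool_pos: [560.5, -58.7, 231.3]
eef_rot: [0.707, 0.708, 0.0, -0.0]
wrist_force: [-0.7, 0.9, 0.7]
width: 0.995
grip_force: 0.0
[560.4894891  -58.65623528 231.28936126] [ 0.4   0.34 -0.43  1.77  0.16  1.06 -0.08]
clock: 2.85
tool_pos: [500.4, -299.3, 231.2]
eef_rot: [0.707, 0.707, 0.0, -0.0]
wrist_force: [-0.1, 0.9, -0.6]
width: 1.005
grip_force: 0.0
clock: 2.95
tool_pos: [500.9, -298.0, 231.2]
eef_rot: [0.706, 0.708, 0.001, -0.0]
wrist_force: [-0.1, 0.8, -0.2]
width: 0.995
grip_force: 0.0
[ 500.93815684 -297.98790577  231.24960427] [ 0.75  0.37 -0.32  1.73  0.13  1.07  0.38]
clock: 3.7
tool_pos: [500.1, -379.3, 231.1]
eef_rot: [0.707, 0.707, 0.0, -0.0]
wrist_force: [0.7, 0.2, -0.3]
width: 0.996
grip_force: 0.0
[ 500.13711892 -379.30693799  231.07329124] [ 0.82  0.44 -0.29  1.61  0.14  1.11  0.5 ]
```

View pics/m1.png

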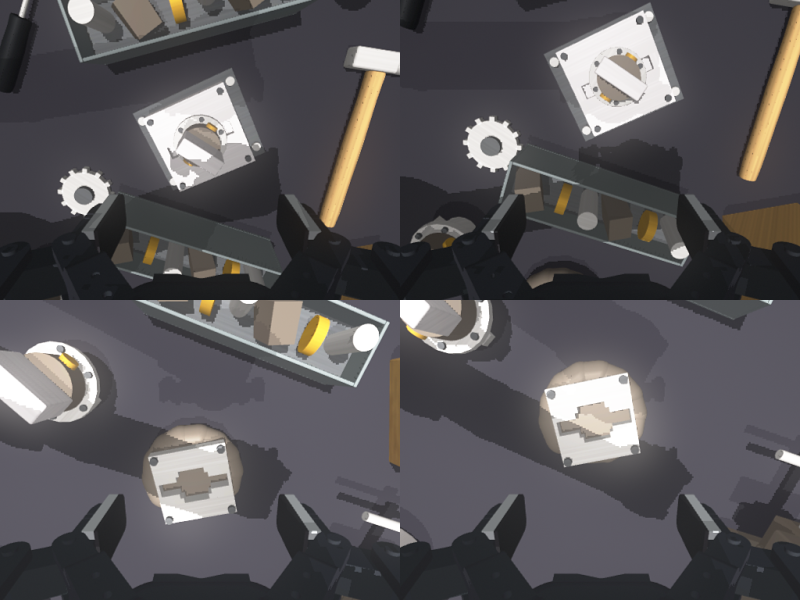

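Top row (fixture): the bar is at about (203,145) in f1 and (620,83) in f2, and the block screws are visible. Bottom row (housing): the notched mouth is centred near (193,484) in h1 and (592,420) in h2. I'll refine these with screw and bolt blobs and an enlarged crop.

```bash
cat >m.py <<'E'
from h import *
import pickle
np.set_printoptions(precision=1,suppress=True)
def proj(c,X):
    q=c["R"]@X+c["t"];return np.array([c["fx"]*q[0]/q[2]+c["cx"],c["fy"]*q[1]/q[2]+c["cy"]])
def blob(g,p,r=8):
    x,y=np.round(p).astype(int);w=g[y-r:y+r+1,x-r:x+r+1]
    m=(w<(np.percentile(w,80)*0.55)).astype(np.uint8);n,l,st,ce=cv2.connectedComponentsWithStats(m)
    k=[(np.hypot(*(ce[i]-r)),i) for i in range(1,n) if 6<st[i,4]<90]
    if not k:return None
    return ce[min(k)[1]]+[x-r,y-r]
def load(n): return pickle.load(open(f"pics/{n}.pkl","rb")),cv2.imread(f"pics/{n}.png")
E
python3 - <<'E'
from m import *
def run(names,guess,z):
  cs=[load(n) for n in names];out=[]
  for gx in guess:
    ps=[blob(cv2.cvtColor(i,cv2.COLOR_BGR2GRAY),proj(c,np.array([*gx,z]))) for c,i in cs]
    ok=all(p is not None for p in ps)
    print(gx,[None if p is None else p.round(1).tolist() for p in ps],*(tri([c for c,_ in cs],ps) if ok else [None]),[plane(c,p,z)[:2] for (c,_),p in zip(cs,ps) if p is not None])
run(("f1","f2"),[(514,33),(603.8,71),(643,-17),(555.5,-54)],50)
run(("h1","h2"),[(444,-334.5),(525,-317),(542.7,-399.4),(460.7,-415)],75)
I=[]
for n,(x,y) in dict(f1=(260,190),f2=(283,103),h1=(248,232),h2=(245,154)).items():
  i=load(n)[1];I.append(cv2.resize(i[y-56:y+56,x-75:x+75],(400,300),interpolation=cv2.INTER_CUBIC));print(n,x-75,y-56)
cv2.imwrite("pics/m2.png",np.vstack([np.hstack(I[:2]),np.hstack(I[2:])]))
E
```

```text
(514, 33) [[192.0, 156.2], [209.6, 71.9]] [515.6  31.8  51.5] 0.08618687117355231 [array([515.2,  31.5]), array([515.5,  31.9])]
(603.8, 71) [[281.1, 116.3], [306.2, 25.4]] [602.4  70.2  52.9] 0.030871127003943358 [array([602.6,  70. ]), array([602.7,  70.7])]
(643, -17) [[317.1, 202.2], [342.6, 125.0]] [641.  -16.   51.6] 0.01681034861286619 [array([641.2, -16.5]), array([641.4, -16.2])]
(555.5, -54) [[233.4, 237.6], [252.3, 164.4]] [554.6 -53.7  55.3] 0.066780687070782 [array([554.2, -56.2]), array([554.4, -54.8])]
(444, -334.5) [[196.2, 206.8], None] None [array([ 441.7, -330.1])]
(525, -317) [[282.4, 191.1], [293.9, 99.1]] [ 526.3 -311.7   85.1] 3.5066244008572642 [array([ 523.6, -314.3]), array([ 530.8, -312.2])]
(542.7, -399.4) [None, None] None []
(460.7, -415) [[217.3, 278.3], [216.0, 204.1]] [ 458.9 -409.9   70.7] 0.26708289285646847 [array([ 459.3, -407.3]), array([ 459.8, -408.5])]
f1 185 134
f2 208 47
h1 173 176
h2 170 98
```

View pics/m2.png

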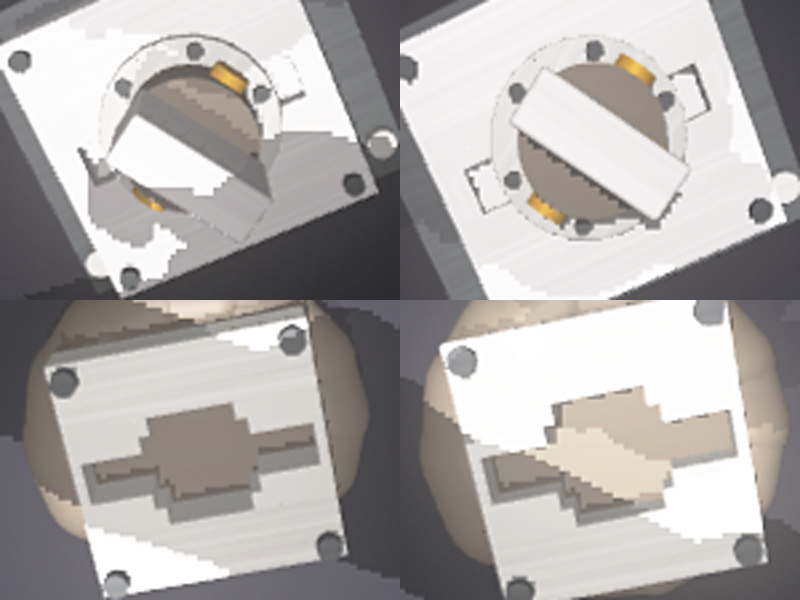

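The enlarged crops show the housing's notch ends and bolts, and all four bar-top corners in f2. I'll triangulate these.

```bash
cat >t.py <<'E'
from m import *
def show(names,offs,A,B):
  cs=[load(n)[0] for n in names];R=[]
  for a,b in zip(A,B):
    ps=[np.array(offs[0])+np.array([a[0],a[1]])*.375,np.array(offs[1])+np.array([b[0],b[1]])*.375]
    X,e=tri(cs,ps);R.append(X);print(X,round(e,1))
  return np.array(R)
E
python3 - <<'E'
from t import *
an=lambda v:np.degrees(np.arctan2(v[1],v[0]))
s=lambda L,dx,dy:[(x-dx,y-dy) for x,y in L]
print("bolts");R=show(("h1","h2"),[(173,176),(170,98)],s([(63,381),(291,339),(329,545),(117,582)],0,300),s([(462,360),(710,310),(748,549),(519,590)],400,300))
print(R.mean(0),an(R[1]-R[0]),an(R[2]-R[3]))
print("notch");R=show(("h1","h2"),[(173,176),(170,98)],s([(84,463),(92,502),(319,464),(312,425)],0,300),s([(486,460),(495,499),(736,454),(730,413)],400,300))
print(R.mean(0),an(R[2:].mean(0)-R[:2].mean(0)))
print("bar");R=show(("f1","f2"),[(185,134),(208,47)],[(140,108),(107,165),(245,240),(272,200)],s([(543,68),(512,123),(655,220),(690,165)],400,0))
print(R.mean(0),an(R[2]-R[1]),an(R[3]-R[0]))
c=load("f2")[0]
P=np.array([plane(c,np.array([208,47])+np.array(p)*.375,120) for p in s([(543,68),(512,123),(655,220),(690,165)],400,0)]);print(P,P.mean(0),an(P[2]-P[1]),an(P[3]-P[0]))
F=np.array([[515.6,31.8],[602.5,70.3],[641.2,-16],[554.5,-54.5]]);print("fix",F.mean(0),an(F[1]-F[0]),an(F[2]-F[3]),an(F[1]-F[2])-90)
E
```

```text
bolts
[ 441.7 -330.7   71.9] 0.2
[ 523.9 -314.6   72.6] 0.5
[ 539.9 -396.5   72.6] 0.0
[ 458.6 -410.9   75.7] 0.2
[ 491.1 -363.2   73.2] 11.133100895313257 10.019580286311161
notch
[ 446.9 -365.9   65.5] 0.3
[ 450.7 -378.1   73.6] 0.4
[ 534.6 -362.1   74.2] 0.2
[ 532.4 -348.9   68.9] 0.1
[ 491.1 -363.8   70.5] 11.032160728203973
bar
[563.2  28.1 111. ] 0.5
[554.2  13.5 122.9] 0.1
[595.7 -13.5 115.3] 0.5
[603.5   2.4 122.6] 0.2
[579.1   7.6 118. ] -33.09195054036429 -32.60252254690429
[[562.6  27.8 120. ]
 [554.1  13.5 120. ]
 [594.5 -12.9 120. ]
 [603.7   2.3 120. ]] [578.7   7.7 120. ] -33.12576191333946 -31.80602618724854
fix [578.5   7.9] 23.895161415070373 23.944091529150377 24.153166656565787
```

The measurements agree:

| Thing | Centre (mm) | Yaw | Check |
|---|---|---|---|
| Fixture | (578.5, 7.9) | 24.0° | screws at z 51–55 |
| Cartridge | (578.7, 7.7) | -32.7° | bar top at about 120; 0.99 rad clockwise of the fixture |
| Housing mouth | (491.1, -363.5) | 10.8° | z 70.5 |

I'll go back over the cartridge and turn the tool clockwise 122.7°.

```bash
python3 -m handwheel '[85,35,7,0,0,0,0, 85,35,7,0,0,0,0, 85,35,7,0,0,0,0, 85,35,7,0,0,0,0, 85,35,7,0,0,0,0, 85,35,7,0,0,0,0, 85,35,7,0,0,0,0, 85,35,7,0,0,0,0, 85,35,7,0,0,0,0, 85,35,7,0,0,0,0, 85,37,8.5,0,0,0,0, 85,0,0,0,0,0,0]'
python3 -m handwheel '[85,0,0,0,0,0,8.2, 85,0,0,0,0,0,8.2, 85,0,0,0,0,0,8.2, 85,0,0,0,0,0,8.2]' && python3 -c "
from h import *;o=robot.get_obs();print(o['joints'].round(2))"
```

```text
clock: 4.95
tool_pos: [578.7, 15.9, 232.1]
eef_rot: [0.703, 0.711, 0.002, -0.001]
wrist_force: [-0.2, 1.1, 0.7]
width: 0.992
grip_force: 0.0
clock: 5.35
tool_pos: [578.1, 7.6, 231.5]
eef_rot: [0.879, 0.477, 0.0, 0.0]
wrist_force: [-0.4, -0.5, 0.0]
width: 0.995
grip_force: 0.0
[ 0.21  0.36 -0.34  1.74  0.13  1.07 -0.75]
```

```bash
python3 -m handwheel '[85,0,0,0,0,0,8.2, 85,0,0,0,0,0,8.2, 85,0,0,0,0,0,8.2, 85,0,0,0,0,0,8.2, 85,0,0,0,0,0,8.2, 85,0,0,0,0,0,8.2, 85,0,0,0,0,0,8.2, 85,0,0,0,0,0,8.2, 85,0,0,0,0,0,8.2, 85,0,0,0,0,0,8.2, 85,0,0,0,0,0,7.9, 85,0,0,0,0,0,0]'
cat >st.py <<'E'
from h import *
from scipy.spatial.transform import Rotation as Ro
import sys
o=robot.get_obs();M=Ro.from_quat(o["eef_rot"]).as_matrix()
print("clock",o["clock"],"tcp",o["tool_pos"].round(1),"yaw_y",np.degrees(np.arctan2(M[1,1],M[0,1])).round(2),"z",M[:,2].round(3),"joints",o["joints"].round(2),"F",o["wrist_force"].round(1),"w",round(o["width"]*85.4,1),"g",o["grip_force"].round(1))
if len(sys.argv)>1: print("delta tool",(M.T@(np.array(eval(sys.argv[1]))-o["tool_pos"])).round(1))
E
python3 -m handwheel '[85,0,0,0,0,0,0]' >/dev/null; python3 st.py "[578.6,7.8,88]"
```

```text
clock: 6.55
tool_pos: [578.2, 7.6, 231.5]
eef_rot: [0.96, -0.281, 0.0, -0.0]
wrist_force: [-0.2, -0.6, 0.8]
width: 0.994
grip_force: 0.0Traceback (most recent call last):
  File "st.py", line 5, in <module>
    print("clock",o["clock"],"tcp",o["tool_pos"].round(1),"yaw_y",np.degrees(np.arctan2(M[1,1],M[0,1])).round(2),"z",M[:,2].round(3),"joints",o["joints"].round(2),"F",o["wrist_force"].round(1),"w",round(o["width"]*85.4,1),"g",o["grip_force"].round(1))
                                                                                                                                                                                                                                  ^^^^^^^^^^^^^^^^^^^^^
AttributeError: 'float' object has no attribute 'round'
```

```bash
sed -i 's/o\["grip_force"\].round(1)/round(o["grip_force"],1)/' st.py; python3 st.py "[578.6,7.8,88]"; python3 look.py f3
```

```text
clock 6.65 tcp [578.3   7.5 231.5] yaw_y -122.43 z [ 0.  0. -1.] joints [-0.01  0.34 -0.06  1.75  0.02  1.05 -2.22] F [ 1.2 -0.1  1.1] w 85.0 g 0.0
delta tool [ 1.000e-01 -4.000e-01  1.435e+02]
[578.29259849   7.52207305 231.45199295] [-0.01  0.34 -0.06  1.75  0.02  1.05 -2.22]
```

```bash
python3 -m handwheel '[85,0,0,24,0,0,0, 85,0,0,24,0,0,0, 85,0,0,24,0,0,0, 85,0,0,24,0,0,0, 85,0,0,20,0,0,0, 85,0,0,15,0,0,0, 85,0,0,12,0,0,0, 85,0,0,0,0,0,0, 85,0,0,0,0,0,0]' && python3 st.py
python3 -m handwheel '[0,0,0,0,0,0,0, 0,0,0,0,0,0,0, 0,0,0,0,0,0,0, 0,0,0,0,0,0,0, 0,0,0,0,0,0,0, 0,0,0,0,0,0,0, 0,0,0,0,0,0,0, 0,0,0,0,0,0,0, 0,0,0,0,0,0,0, 0,0,0,0,0,0,0]' 70 && python3 st.py
```

```text
clock: 7.6
tool_pos: [578.9, 7.1, 88.7]
eef_rot: [0.96, -0.281, 0.0, -0.0]
wrist_force: [-0.2, -0.6, 0.4]
width: 0.995
grip_force: 0.0
clock 7.6 tcp [578.9   7.1  88.7] yaw_y -122.67 z [ 0.  0. -1.] joints [-0.02  0.52 -0.06  1.85  0.04  0.77 -2.23] F [-0.2 -0.6  0.4] w 85.0 g 0.0
clock: 8.6
tool_pos: [578.9, 7.3, 88.7]
eef_rot: [0.96, -0.281, 0.0, -0.0]
wrist_force: [0.2, 1.7, 5.4]
width: 0.197
grip_force: 72.9
clock 8.6 tcp [578.9   7.3  88.7] yaw_y -122.69 z [ 0.001  0.    -1.   ] joints [-0.02  0.52 -0.06  1.85  0.04  0.77 -2.23] F [0.2 1.7 5.4] w 16.8 g 72.9
```

```bash
python3 -m handwheel '[0,0,0,0,0,0,-4, 0,0,0,0,0,0,-4, 0,0,0,0,0,0,-4, 0,0,0,0,0,0,-4, 0,0,0,0,0,0,-4, 0,0,0,0,0,0,-4, 0,0,0,0,0,0,0]' && python3 st.py
python3 -m handwheel '[0,0,0,0,0,0,-4, 0,0,0,0,0,0,-4, 0,0,0,0,0,0,-4, 0,0,0,0,0,0,-4, 0,0,0,0,0,0,-4, 0,0,0,0,0,0,-4, 0,0,0,0,0,0,-3, 0,0,0,0,0,0,-3, 0,0,0,0,0,0,-2, 0,0,0,0,0,0,-1, 0,0,0,0,0,0,0, 0,0,0,0,0,0,0]' && python3 st.py && python3 -c "
from h import *;print(robot.get_obs()['moment'])" && python3 look.py f4
```

```text
clock: 9.3
tool_pos: [578.3, 5.9, 88.6]
eef_rot: [0.997, -0.075, -0.0, 0.001]
wrist_force: [-1.4, -0.6, 6.8]
width: 0.199
grip_force: 73.4
clock 9.3 tcp [578.3   5.9  88.6] yaw_y -98.63 z [-0.    -0.001 -1.   ] joints [ 0.06  0.52 -0.16  1.85  0.11  0.78 -1.87] F [-1.4 -0.6  6.8] w 17.0 g 73.4
clock: 10.5
tool_pos: [578.1, 5.9, 88.7]
eef_rot: [0.978, 0.21, -0.0, 0.0]
wrist_force: [-2.8, -0.2, 8.5]
width: 0.2
grip_force: 73.5
clock 10.5 tcp [578.1   5.9  88.7] yaw_y -65.79 z [-0.001 -0.001 -1.   ] joints [ 0.17  0.54 -0.29  1.85  0.21  0.79 -1.38] F [-2.8 -0.2  8.5] w 17.1 g 73.5
[-0.33138773  0.37383448 -0.2599699 ]
[578.07540947   5.94866424  88.67364586] [ 0.17  0.54 -0.29  1.85  0.21  0.79 -1.38]
```

```bash
python3 -m handwheel '[0,0,0,-3,0,0,0, 0,0,0,-3,0,0,0, 0,0,0,-3,0,0,0, 0,0,0,-3,0,0,0, 0,0,0,0,0,0,0]' && python3 st.py; python3 -c "
from h import *;print(robot.get_obs()['moment'])"
```

```text
clock: 11.05
tool_pos: [578.4, 7.0, 100.4]
eef_rot: [0.978, 0.211, -0.0, 0.0]
wrist_force: [0.9, -0.4, -5.0]
width: 0.195
grip_force: 71.6
clock 11.05 tcp [578.4   7.  100.4] yaw_y -65.69 z [-0. -0. -1.] joints [ 0.17  0.52 -0.3   1.84  0.2   0.81 -1.37] F [ 0.9 -0.4 -5. ] w 16.7 g 71.6
[-0.0227923  -0.04933913 -0.03946129]
```

```bash
python3 -m handwheel '[0,0,0,-5,0,0,0, 0,0,0,-5,0,0,0, 0,0,0,-7,0,0,0, 0,0,0,-10,0,0,0, 0,0,0,-14,0,0,0, 0,0,0,-20,0,0,0, 0,0,0,-20,0,0,0, 0,0,0,-20,0,0,0, 0,0,0,-20,0,0,0, 0,0,0,-19,0,0,0, 0,0,0,0,0,0,0, 0,0,0,0,0,0,0]' && python3 st.py "[491.1,-363.5,240]"; python3 - <<'E'
from h import *
w,s=[imaging.snapshot(n) for n in("wrist","side")]
cv2.imwrite("pics/l1.png",np.hstack([cv2.resize(w,(400,300)),cv2.resize(s[100:300,150:410],(400,300))])[...,::-1])
E
```

```text
clock: 12.25
tool_pos: [578.6, 7.0, 241.0]
eef_rot: [0.978, 0.21, 0.001, 0.0]
wrist_force: [-0.1, 0.6, -5.5]
width: 0.2
grip_force: 71.9
clock 12.25 tcp [578.6   7.  241. ] yaw_y -65.7 z [ 0.001 -0.    -1.   ] joints [ 0.21  0.35 -0.34  1.73  0.13  1.08 -1.31] F [-0.1  0.6 -5.5] w 17.1 g 71.9
delta tool [-232.3  301.7    0.9]
```

View pics/l1.png

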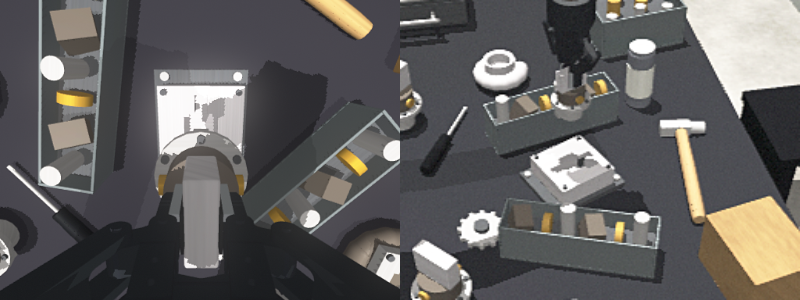

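The cartridge is free and upright in the fingers (wrist view around (200,190)), and the fixture is empty. Next I'll carry it over the right bin, with its underside at about 172 mm against parts up to 115 mm.

```bash
python3 -m handwheel '[0,-10,13,0,0,0,0, 0,-20,26,0,0,0,0, 0,-22,29,0,0,0,0, 0,-22,29,0,0,0,0, 0,-22,29,0,0,0,0, 0,-22,29,0,0,0,0, 0,-22,29,0,0,0,0, 0,-22,29,0,0,0,0, 0,-22,29,0,0,0,0, 0,-20,26,0,0,0,0, 0,-17,21,0,0,0,0, 0,-11,13,0,0,0,0]' && python3 -m handwheel '[0,0,0,0,0,0,3, 0,0,0,0,0,0,4, 0,0,0,0,0,0,4, 0,0,0,0,0,0,2.5, 0,0,0,0,0,0,0, 0,0,0,0,0,0,0, 0,0,0,0,0,0,0]' && python3 st.py "[491.1,-363.5,240]"; python3 look.py c1
python3 - <<'E'
from h import *
s=imaging.snapshot("side");cv2.imwrite("pics/s1.png",s[...,::-1]);w=cv2.imread("pics/c1.png")
cv2.imwrite("pics/l2.png",np.hstack([w[84:384,56:456],cv2.resize(cv2.cvtColor(s,4)[220:370,150:350],(400,300))]))
E
```

```text
clock: 13.55
tool_pos: [489.2, -366.2, 238.6]
eef_rot: [0.978, 0.209, -0.001, -0.001]
wrist_force: [0.3, -0.3, -4.9]
width: 0.196
grip_force: 71.6
clock: 14.25
tool_pos: [491.4, -363.2, 239.9]
eef_rot: [0.995, 0.095, -0.0, -0.0]
wrist_force: [-0.1, -0.6, -5.6]
width: 0.201
grip_force: 71.6
clock 14.25 tcp [ 491.4 -363.2  239.9] yaw_y -79.12 z [-0.     0.001 -1.   ] joints [ 0.69  0.39 -0.13  1.65  0.05  1.1  -0.83] F [-0.1 -0.6 -5.6] w 17.1 g 71.6
delta tool [-0.3  0.2 -0.1]
[ 491.36462975 -363.24063713  239.91485466] [ 0.69  0.39 -0.13  1.65  0.05  1.1  -0.83]
```

View pics/l2.png

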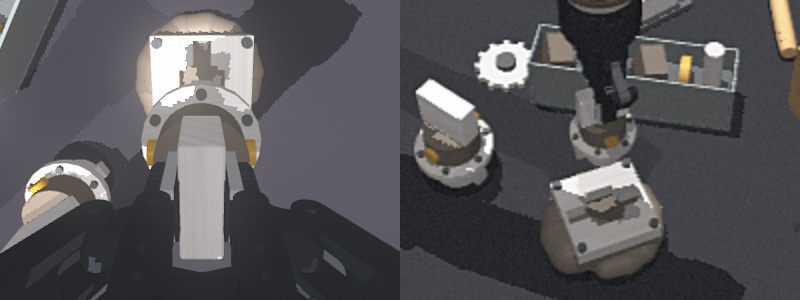

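The left crop shows the flange rim centred over the housing with the bar along the notch line. The right crop shows it hanging upright in front of the mouth, clear of the look-alike. TCP is within 0.5 mm of the target, so I'll lower it to an underside height of about 82 mm.

```bash
python3 -m handwheel '[0,0,0,15,0,0,0, 0,0,0,18,0,0,0, 0,0,0,18,0,0,0, 0,0,0,14,0,0,0, 0,0,0,10,0,0,0, 0,0,0,6,0,0,0, 0,0,0,4,0,0,0, 0,0,0,2.5,0,0,0, 0,0,0,0,0,0,0, 0,0,0,0,0,0,0, 0,0,0,0,0,0,0]' && python3 st.py "[491.1,-363.5,151.5]"; python3 look.py c2
python3 - <<'E'
from h import *
s=imaging.snapshot("side");cv2.imwrite("pics/s2.png",s[...,::-1]);c=imaging.snapshot("scene");cv2.imwrite("pics/sc2.png",c[...,::-1]);w=cv2.imread("pics/c2.png")
cv2.imwrite("pics/l3.png",np.hstack([cv2.resize(w[134:359,106:406],(400,300)),cv2.resize(cv2.cvtColor(s,4)[285:360,200:300],(400,300),interpolation=cv2.INTER_CUBIC)]))
E
```

```text
clock: 15.45
tool_pos: [491.7, -363.9, 153.4]
eef_rot: [0.996, 0.094, 0.0, 0.0]
wrist_force: [0.8, 0.5, -4.8]
width: 0.201
grip_force: 71.6
clock 15.45 tcp [ 491.7 -363.9  153.4] yaw_y -79.2 z [ 0.001 -0.001 -1.   ] joints [ 0.69  0.48 -0.12  1.73  0.07  0.93 -0.85] F [ 0.8  0.5 -4.8] w 17.1 g 71.6
delta tool [-0.5 -0.5  1.9]
[ 491.72020439 -363.90966267  153.4055501 ] [ 0.69  0.48 -0.12  1.73  0.07  0.93 -0.85]
```

View pics/l3.png

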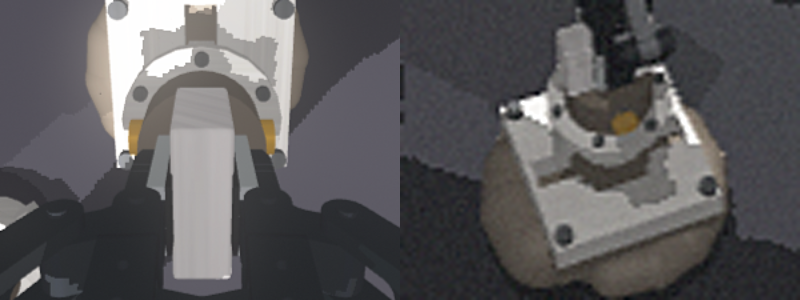

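```bash
python3 - <<'E'
from m import *
c=load("c2")[0];S=imaging.calibration("side");m=np.array([491.1,-363.5])
h=np.radians(10.8);ex=np.array([np.cos(h),np.sin(h)]);ey=np.array([-ex[1],ex[0]])
for n,p in dict(far=(201,47),left=(122,110),right=(281,110)).items():
  X=plane(c,(106+p[0]*.75,134+p[1]*.75),122.7)[:2]-m;print(n,X@ex,X@ey,np.hypot(*X))
for n,p in dict(L=(148,105),R=(268,92),front=(203,157)).items():
  X=plane(S,(200+p[0]/4,285+p[1]/4),122.7)[:2]-m;print(n,X@ex,X@ey,np.hypot(*X))
E
python3 st.py
```

```text
far 33.1314711123885 -0.05001559713822475 33.13150886438755
left 6.1018045516284705 33.103967603752245 33.661620428858626
right 6.051522634494656 -33.558919342830094 34.10017585958138
L -30.960762749689394 3.4096427615053733 31.147945258132843
R 32.13676664186877 -11.378097033371393 34.091536520003665
front -14.243498891744203 -36.681343659585536 39.349691655103655
clock 15.6 tcp [ 491.5 -363.8  153.2] yaw_y -79.2 z [ 0.001 -0.    -1.   ] joints [ 0.69  0.48 -0.12  1.73  0.07  0.93 -0.85] F [ 0.5  0.5 -4.4] w 17.1 g 71.6
```

The flange rim fits a 34 mm circle about the mouth centre to within 1 mm in the wrist view. I'll lower it 2 mm, let it settle and hand in.

```bash
python3 -m handwheel '[0,0,0,1,0,0,0, 0,0,0,1,0,0,0, 0,0,0,0,0,0,0, 0,0,0,0,0,0,0, 0,0,0,0,0,0,0, 0,0,0,0,0,0,0, 0,0,0,0,0,0,0, 0,0,0,0,0,0,0]' && python3 st.py && python3 -c "
from cell import job;print(job.finish_job())"
```

```text
clock: 16.4
tool_pos: [491.3, -363.7, 150.8]
eef_rot: [0.996, 0.094, 0.0, -0.0]
wrist_force: [-0.3, 1.1, -4.4]
width: 0.195
grip_force: 71.6
clock 16.4 tcp [ 491.3 -363.7  150.8] yaw_y -79.2 z [ 0.  0. -1.] joints [ 0.68  0.49 -0.12  1.73  0.07  0.93 -0.85] F [-0.3  1.1 -4.4] w 16.7 g 71.6
the job is handed in; nothing more can be done
None
```

The job is handed in at 16.4 s (no verdict was shown): the cartridge was turned to within about 0.2° of the fixture's notch line, lifted out and carried over the right-hand bin, and by my measurements it hangs still about 12 mm above the housing mouth, centred within about 1 mm with its lugs over the notches.

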